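Close the tea caddy and tuck its flap under the lip

ROBOT

A 7-joint arm with a two-finger parallel gripper is mounted at the origin on a cart in front of the work surface, level with it; the furniture and walls round the work are solid. World frame = base frame: x ahead of the robot, y to its left, z up, the work surface at z = 0. Lengths are in m, angles in rad, forces in N, time in s.
With the tool pointing down it reaches from about 0.4 to 0.85 m from the base axis. Payload 10.4 kg.
Tool frame: the origin (TCP) lies midway between the tips of the shut fingers; the grasp point (between the pads) lies 19 mm behind it; z points along the fingers, y is the line along which they close (so a half turn about z gives the same grasp; the last joint's range is limited). The gripper opens to 87 mm and grips with 3 to 60 N. Pads are 19 mm wide; open, the fingers measure 117 mm over their backs; the gripper's body (75 mm by 190 mm) begins 51 mm behind the grasp point.
Start: joints at [1.189, 0.332, -0.065, 1.46, 0.022, 1.35, -0.088], TCP at [0.219, -0.585, 0.223] pointing down, gripper open.
Joint ranges: [-2.6, 2.6], [-0.5, 2.12], [-1.47, 1.34], [0.16, 2.42], [-1.27, 4.41], [0.06, 2.06], [-2.6, 2.6]. Speed limits (rad/s): [2.22, 2.22, 2.79, 2.79, 3.14, 3.14, 3.14].

INTERFACE

Orientations are given as a unit quaternion [x, y, z, w].
In Python, from bench import r gives the robot as it stands.
- The arm moves only by the tool apply_moves, never from a script. Its argument "steps" is a list of rows, each a list of 7 numbers: the turn, a rotation vector about the tool's x, y, z in rad, then the shift along the tool's x, y, z in mm, then the opening, from -1 (shut) to 1 (fully open). In form: [[ax, ay, az, x, y, z, claw], ...]. A call has 1 to 20 rows; each row is the pose to reach, as a shift and turn from the pose commanded when the call began, along the tool's axes at that moment; what a row does not reach only later rows make up. A row lasts 1/12 s, in which the tool goes at most 41.7 mm and 7.16 degrees, less where a joint would pass 70% of its speed; a pose out of reach is approached as far as the arm can. A call with a gripper value outside its range is refused whole. The fingers move at their own pace and stop on an object; "force" is the grip in N (left out, the last holds). Time passes only in rows, so rows that repeat a pose let the fingers close. It gives the time, the measured TCP pose, the force, the opening and the grip force at its end, in the units of the state.
- r.read_state(): the state, without advancing time (a new reading comes with each control period).
- r.camera(name): name is "scene" or "top"; returns a dict with "pixels" (420x560x3 uint8, red, green, blue), "z_map" (420x560 float32, m along the optical axis (not along the pixel's ray), 0 where there is no reading), "fovy" (degrees; the focal length in pixels is half the picture's height over the tangent of half this angle, whatever the lens; pixels are square), "cx", "cy" (the principal point, pixels), "position" and "orientation" of the camera in the world. Camera axes: x right, y down, z forward; pixel columns grow to the right and rows downward; lengths in m; the calibration is good to about 2 mm. A picture is of the moment at which its call begins.
- r.close_job(): hands the job in; it is judged then, once.
The state is a dict: "time": time; "joint_positions": joint angles; "joint_vel": joint speeds; "joint_torque": joint torques, N m; "ee_pos": TCP position; "eef_rot": TCP orientation; "ft_force": force on the tool from outside, world axes, zero at the start; "torque": the same for the moment, N m; "width": finger opening in m; "grip_force": force on a finger pad.
Only numpy, scipy, OpenCV 4.12 (cv2) and the standard library are available. Lean on these libraries where they do the work, as an engineer would, in place of code of your own. Each camera call takes 0.05 s, during which the arm holds its last target. There are 200 camera calls.

TASK

Close the tea caddy: with the fingertips fold its wooden flap over until it lies flat on the box, then push it by the dark rib towards the steel lip until its edge is tucked fully beneath the lip and the flap stays down by itself. Only push and press, gently: do not pinch the flap, do not lift the caddy or shove it about, and leave the other things where they stand.

Things in the scene. Friction and masses are not known exactly. Their poses are not given: they have to be found in the camera images.
- caddy: Loose brown wooden tea caddy, 1.3 kg, an open box 130 (x) x 150 (y) x 55 mm high with 6 mm walls, full of paper sachets up to 48 mm high. Origin: centre of its underside; z up. A steel lip runs along the whole rim on its -x side (the side turned to the robot); the flap's hinge is on the +x side.
- lip (a point): Middle of the lip's inner lower edge, 45 mm to -x of the caddy's origin and 63 mm above its underside; axes as the caddy's. The lip is 4 mm thick (63 to 67 mm above the underside) and overhangs 20 mm from the front of the caddy; the slot beneath it is 8 mm high, open to +x, and closed 15 mm farther to -x by the lip's riser.
- flap (a joint): Angle of the pale wooden flap (98 mm from the hinge axis to its free edge, 138 wide, 4 thick, 60 g) in rad: 0 flat on the box, about 1.57 standing upright, limit 1.95 (leaning back). It turns on a pin along the caddy's y axis, 57.5 mm above the underside and (when joint tuck is 0) 58 mm to +x of the caddy's origin. A spring drives it to about 1.5 rad (0.08 N m/rad, about 0.12 N m when flat, with 0.04 N m of friction): let go before it is tucked, it rises again.
- tuck (a joint): How far the hinge pin, and the flap with it, has been pushed along the caddy's -x towards the lip, m: 0 back (start), 0.016 fully home; about 2.5 N of friction, no spring. At 0 the free edge of the flat flap lies 5 mm short of the lip, at 0.016 it is 11 mm beneath it. If the pin comes forward more than 5 mm before the flap is flat, the edge lands on top of the lip.
- flap_rib (a point): Middle of the top of the dark wooden rib on the flap's outer face (the upper face when flat, the one turned away from the lip when upright). The rib is 90 mm long along the hinge direction, 6 mm thick, rises 11 mm from the face, and its middle is 72 mm from the hinge axis. Axes: y along the hinge, z out of the outer face, x from the free edge to the hinge.
- flap_edge (a point): Middle of the flap's free edge, halfway through its thickness; axes as at the rib.
- tea_box: Bystander: small dark tea carton 35 x 66 x 102 mm, beside the caddy (+y side). Origin: centre of its underside.
- tumbler: Bystander: clear glass tumbler, 79 mm across, 90 high, beside the caddy (-y side). Origin: centre of its underside.
- coffee_jar: Bystander: glass jar of coffee with white lid, 64 mm across, 100 high. Origin: centre of its underside.
- vanilla_bottle: Bystander: small dark bottle with black cap, 40 mm across, 102 high. Origin: centre of its underside.
- sink_bowl: Bystander: small white bowl, 100 mm across, 44 high. Origin: centre of its underside.
- spice_jar_b: Bystander: spice jar with white lid, 47 mm across, 98 high. Origin: centre of its underside.
Things that resemble listed ones, but are neither listed nor needed, are in the scene too. Of the things that look like the caddy, the smaller one is meant.

How it is judged:
By the outcome, as a careful person would: the job done as asked, in the order asked, and still so for the second after the job is handed in, with the robot touching nothing.
It also fails if it takes over 38 s, if anything falls off the work surface, if the arm or the gripper's body presses on something with over 40 N, if the wrist force passes 120 N, or if a joint passes its speed limit or range.

## Working session

There is one attempt and no reset: what is moved stays moved. The work goes in short steps, Python scripts to look and compute and a tool call to move; the robot and the scene stay as the last step left them, time stands still between calls to the robot, and variables do not carry over. Pictures are saved under pics/ and viewed, at most 10 in all, crops included, and the job is handed in when it is done.

Besides the shell and the picture viewer there is one more tool, called after "Request:" in YAML: its name, and indented under it one key for each argument. apply_moves: Moves the arm, as the interface text tells. Its arguments: {"type":"object","properties":{"steps":{"type":"array","items":{"type":"array","items":{"type":"number"}}},"force":{"type":"number"}},"required":["steps"]}

```bash
mkdir -p pics; ls; cat > h.py <<'E'
import numpy as np, cv2
from scipy.spatial.transform import Rotation as R
from bench import r
def cam(n):
    c=r.camera(n); return c
def rot(c):
    o=np.array(c["orientation"]); return R.from_quat(o).as_matrix() if o.size==4 else o.reshape(3,3)
def cloud(c):
    z=c["z_map"]; h,w=z.shape; f=h/2/np.tan(np.radians(c["fovy"])/2)
    v,u=np.mgrid[:h,:w]
    p=np.stack([(u-c["cx"])/f*z,(v-c["cy"])/f*z,z],-1)
    P=p@rot(c).T+np.array(c["position"]); P[z==0]=np.nan
    return P
def save(c,name,crop=None,k=1):
    im=c["pixels"][...,::-1]
    if crop: a,b,d,e=crop; im=im[b:e,a:d]
    cv2.imwrite("pics/"+name,cv2.resize(im,None,fx=k,fy=k,interpolation=cv2.INTER_CUBIC))
E
python3 - <<'E'
from h import *
for n in("scene","top"):
    c=cam(n); save(c,n+"0.png"); np.savez(n+"0.npz",P=cloud(c),px=c["pixels"]); print(c["position"],c["fovy"],rot(c)[:,2])
print(r.read_state())
E
```

```text
pics
[ 0.53096496 -1.67922039  0.85982611] 46.20040591873334 [-0.034283    0.89887946 -0.43685283]
[-0.58083694 -0.0603118   1.40383977] 42.57423149645559 [ 0.62640108  0.0029123  -0.77949548]
{'time': 0.1, 'joint_positions': array([ 1.18939334,  0.33278743, -0.06471337,  1.46085757,  0.02161207,
        1.34992384, -0.08851638]), 'joint_vel': array([-0.00075344, -0.00174902, -0.00131027, -0.00144377, -0.000531  ,
       -0.00059426,  0.00035609]), 'joint_torque': array([ 2.28634657e-03, -6.24543858e+01,  2.51442409e-02, -3.90714598e+01,
       -6.13504113e-02,  3.65109276e-02,  7.01256295e-05]), 'ee_pos': array([ 0.21934591, -0.58486621,  0.2218467 ]), 'eef_rot': array([ 9.83948848e-01,  1.78449585e-01, -1.46963187e-04, -6.22992499e-04]), 'ft_force': array([ 0.13540676, -0.33300605, -0.16659485]), 'torque': array([ 0.03351459, -0.06336553, -0.00194535]), 'grip_force': 0.0, 'width': 0.0869071522973323}
```

View pics/scene0.png

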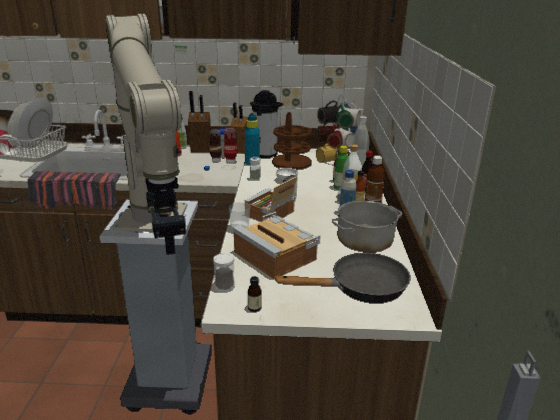

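View pics/top0.png

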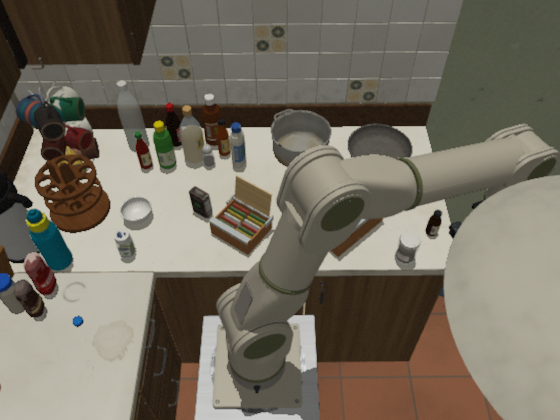

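Candidates for the caddy: the open box at top (242,220) / scene (272,200), and the larger closed box at scene (276,245) / top (350,230). The smaller, open one fits; I'll check it in a crop.

```bash
python3 - <<'E'
from h import *
d=np.load("top0.npz");s=np.load("scene0.npz")
a=cv2.resize(d["px"][165:265,170:310,::-1],None,fx=4,fy=4,interpolation=2)
b=cv2.resize(s["px"][160:285,220:330,::-1],None,fx=3.2,fy=3.2,interpolation=2)
m=np.zeros((600,800,3),np.uint8)
a=cv2.resize(a,(440,314)); m[:314,:440]=a; m[:400,445:445+352]=b[:400,:352]
cv2.imwrite("pics/c1.png",m)
P=d["P"]
for u,v in[(200,202),(242,225),(212,232),(240,252),(272,222),(240,182),(271,190),(255,195),(136,212),(240,203)]: print(u,v,P[v,u].round(3))
E
```

```text
200 202 [0.512 0.191 0.073]
242 225 [0.449 0.057 0.032]
212 232 [0.442 0.155 0.005]
240 252 [0.365 0.062 0.003]
272 222 [ 0.489 -0.038 -0.006]
240 182 [0.536 0.06  0.14 ]
271 190 [ 0.622 -0.034  0.001]
255 195 [0.505 0.013 0.113]
136 212 [0.522 0.411 0.011]
240 203 [0.528 0.065 0.046]
```

View pics/c1.png

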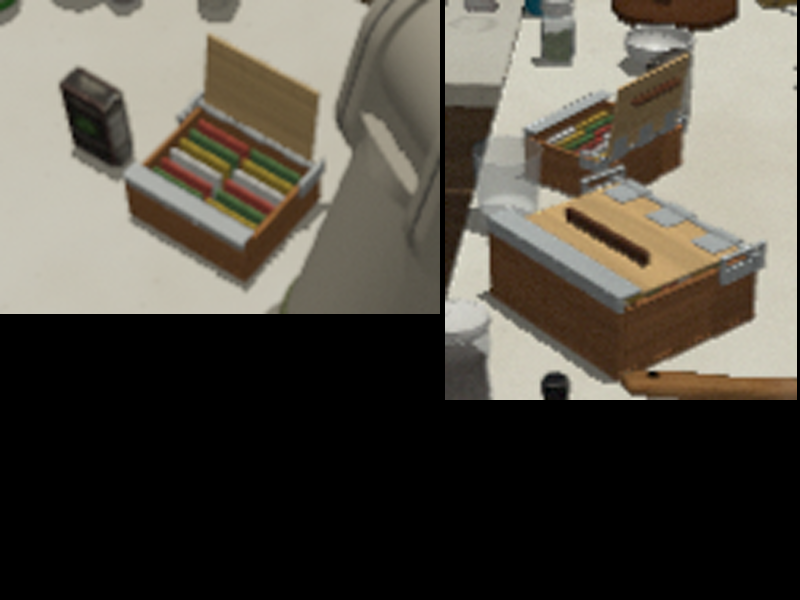

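```bash
python3 - <<'E'
from h import *
d=np.load("top0.npz");s=np.load("scene0.npz")
a=cv2.resize(d["px"][172:260,205:280,::-1],(600,600*88//75)[:2] if 0 else (510,598),interpolation=2)
cv2.imwrite("pics/c2.png",a)   # 6.8x
P=s["P"][160:235,220:305].reshape(-1,3)
b=cv2.resize(s["px"][160:240,225:305,::-1],(600,600),interpolation=2); cv2.imwrite("pics/c3.png",b) #7.5x
E
```

```text
(no output)
```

View pics/c2.png

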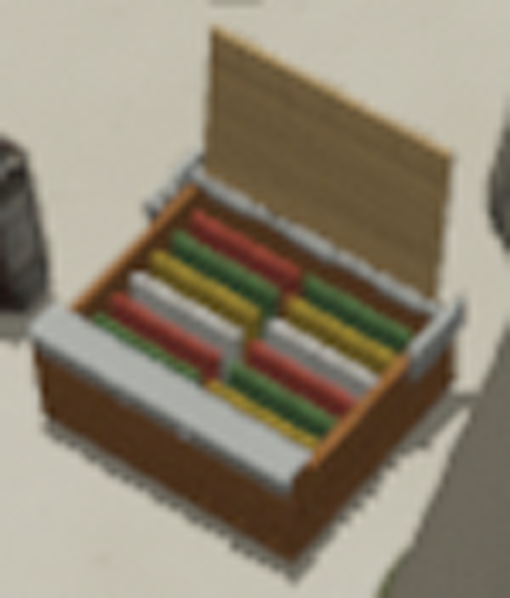

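View pics/c3.png

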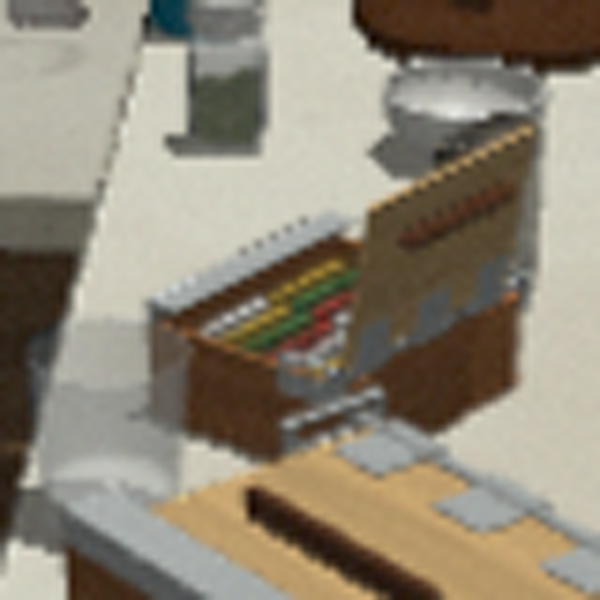

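```bash
cat >> h.py <<'E'
def proj(c,X):
    f=210/np.tan(np.radians(c["fovy"])/2); p=(np.asarray(X)-c["position"])@rot(c)
    return p[...,:2]/p[...,2:]*f+[c["cx"],c["cy"]]
def ray(c,u,v,z):
    f=210/np.tan(np.radians(c["fovy"])/2); d=rot(c)@[(u-c["cx"])/f,(v-c["cy"])/f,1]
    return c["position"]+d*(z-c["position"][2])/d[2]
E
python3 - <<'E'
from h import *
from scipy.optimize import least_squares
T=cam("top");S=cam("scene")
top=[(45,425,-65,75,0),(290,562,-65,-75,0),(33,338,-65,75,67),(290,488,-65,-75,67),(312,462,-45,-75,67),(70,310,-45,75,67)]
sc=[(150,303,-65,-75,67),(518,382,65,75,0)]
fe=[(212,27,69),(452,155,-69)]; fs=[(368,207,-69),(536,123,69)]
def W(q,L):
    x,y,a=q[:3]; L=np.asarray(L)/1000; return np.c_[x+np.cos(a)*L[:,0]-np.sin(a)*L[:,1],y+np.sin(a)*L[:,0]+np.cos(a)*L[:,1],L[:,2]]
def px(A,o,k): A=np.array(A,float); return np.array(o)-.5+(A[:,:2]+.5)/k
def edge(q,A): return [(58-98*np.cos(q[3]),a[2],57.5+98*np.sin(q[3])) for a in A]
def res(q):
    e=[proj(T,W(q,[t[2:] for t in top]))-px(top,(205,172),6.8),
       proj(T,W(q,edge(q,fe)))-px(fe,(205,172),6.8),
       proj(S,W(q,[t[2:] for t in sc]))-px(sc,(225,160),7.5),
       proj(S,W(q,edge(q,fs)))-px(fs,(225,160),7.5)]
    return np.concatenate(e)
o=least_squares(lambda q:res(q).ravel(),[.45,.06,0,1.5]); q=o.x
print(q,np.degrees(q[2])); print(res(q).round(2).tolist())
for n,(x,y,z) in dict(rim=(112,335,.09),bot=(112,478,.0)).items(): print(n,ray(S,225-.5+x/7.5,160-.5+y/7.5,z))
# tea box
P=cloud(T)
for u,v in[(200,192),(195,190),(205,192),(205,212)]:print(P[v,u].round(3))
m=P[180:225,185:215].reshape(-1,3); m=m[m[:,2]>.09]; print("tea",m.mean(0),m.min(0),m.max(0))
E
```

```text
[ 0.45092919  0.05938508 -0.61395658  1.74239161] -35.177120944954
[[-0.12, -0.79], [1.17, 1.16], [-0.58, -0.62], [0.07, -0.29], [0.79, -0.92], [-1.97, -0.67], [0.07, -0.23], [0.85, 0.08], [-1.02, -0.87], [-0.4, 0.14], [-0.08, -0.36], [-0.52, -0.29]]
rim [ 0.34892699 -0.05926616  0.09      ]
bot [ 0.34485633 -0.03743601  0.        ]
[0.525 0.188 0.107]
[0.538 0.206 0.101]
[0.532 0.174 0.098]
[0.5   0.178 0.036]
tea [0.52552109 0.19162687 0.10052918] [0.49520751 0.16076953 0.09018855] [0.55512666 0.22608803 0.11021079]
```

The crops show the lip at c2 (33,338)–(312,462), the flap standing with its edge at (212,27)–(452,155), and the tumbler at c3 (112,400). The fit, good to about 1 px, puts the caddy at (0.451, 0.059) with yaw −35.2° and the flap at about 1.74 rad. Next I'll check the clearance behind the flap.

```bash
python3 - <<'E'
from h import *
a=np.radians(-35.18); ex=np.array([np.cos(a),np.sin(a)]); ey=np.array([-ex[1],ex[0]]); o=np.array([.4509,.0594])
for n in("top0","scene0"):
    P=np.load(n+".npz")["P"].reshape(-1,3); P=P[np.isfinite(P).all(1)]
    d=P[:,:2]-o; x=d@ex; y=d@ey
    for lo in(.03,.1,.16):
        m=(x>.085)&(x<.26)&(abs(y)<.14)&(P[:,2]>lo)&(P[:,2]<.4)
        print(n,lo,m.sum(), (x[m].min(),y[m].min(),y[m].max(),P[m,2].max()) if m.any() else "")
    m=(P[:,2]>.2)&(P[:,2]<.6)&(P[:,0]>.3)&(P[:,0]<.62)&(P[:,1]<.1)&(P[:,1]>-.7); print("high on way",m.sum(),P[m].min(0) if m.any() else "",P[m].max(0) if m.any() else "")
s=r.read_state(); M=R.from_quat(s["eef_rot"]).as_matrix(); p=s["ee_pos"]; print(M.round(3))
t=np.r_[o+ex*.115,.30]; print(t,(M.T@(t-p)*1000).round(1))
E
```

```text
top0 0.03 0 
top0 0.1 0 
top0 0.16 0 
high on way 0  
scene0 0.03 28 (np.float64(0.08506976041935756), np.float64(-0.13975230955249407), np.float64(0.04485986359990003), np.float64(0.1466680225237479))
scene0 0.1 11 (np.float64(0.08506976041935756), np.float64(-0.04391379130681069), np.float64(0.04485986359990003), np.float64(0.1466680225237479))
scene0 0.16 0 
high on way 0  
[[ 0.936  0.351 -0.   ]
 [ 0.351 -0.936  0.001]
 [-0.    -0.001 -1.   ]]
[ 0.5448948  -0.00685691  0.3       ] [ 507.8 -427.1  -77.6]
```

Request:
apply_moves:
  steps:
    - [0,0,-0.11,10,-8,-35,-1]
    - [0,0,-0.22,30,-25,-70,-1]
    - [0,0,-0.33,60,-50,-100,-1]
    - [0,0,-0.44,90,-75,-110,-1]
    - [0,0,-0.55,120,-100,-110,-1]
    - [0,0,-0.66,150,-126,-110,-1]
    - [0,0,-0.77,180,-151,-110,-1]
    - [0,0,-0.88,210,-176,-110,-1]
    - [0,0,-0.99,240,-202,-110,-1]
    - [0,0,-1.1,270,-227,-110,-1]
    - [0,0,-1.21,300,-252,-110,-1]
    - [0,0,-1.32,330,-277,-110,-1]
    - [0,0,-1.43,360,-303,-110,-1]
    - [0,0,-1.54,390,-328,-110,-1]
    - [0,0,-1.65,420,-353,-110,-1]
    - [0,0,-1.76,450,-378,-110,-1]
    - [0,0,-1.87,475,-399,-105,-1]
    - [0,0,-1.98,495,-416,-95,-1]
    - [0,0,-2.08,508,-427,-85,-1]
    - [0,0,-2.168,508,-427,-78,-1]

```text
time: 1.87
ee_pos: [0.5458, -0.0026, 0.2994]
eef_rot: [0.297, 0.955, 0.001, -0.001]
ft_force: [-0.6, 0.3, -0.4]
width: 0.0005
grip_force: 0.0
```

Request:
apply_moves:
  steps:
    - [0,0,0,0,0,35,-1]
    - [0,0,0,0,0,70,-1]
    - [0,0,0,0,0,105,-1]
    - [0,0,0,0,0,140,-1]
    - [0,0,0,0,0,170,-1]
    - [0,0,0,0,0,190,-1]
    - [0,0,0,0,0,197,-1]
    - [0,0,0,0,0,197,-1]

```text
time: 2.53
ee_pos: [0.5441, -0.0071, 0.1021]
eef_rot: [0.303, 0.953, -0.0, -0.001]
ft_force: [-0.3, 0.3, -0.3]
width: 0.0006
grip_force: 0.0
```

```bash
cat >> h.py <<'E'
A=np.radians(-35.18); EX=np.array([np.cos(A),np.sin(A),0]); EY=np.array([-EX[1],EX[0],0]); O=np.array([.4509,.0594,0])
def st():
    s=r.read_state(); d=s["ee_pos"]-O; M=R.from_quat(s["eef_rot"]).as_matrix()
    print("t",s["time"],"caddy-frame tcp mm",(np.array([d@EX,d@EY,d[2]])*1000).round(1),"F",np.round([s["ft_force"]@EX,s["ft_force"]@EY,s["ft_force"][2]],2),"toolx",round(M[:,0]@EX,3),"toolz",M[:,2].round(3))
E
python3 - <<'E'
from h import *
st(); c=cam("scene"); T=cam("top")
a=cv2.resize(c["pixels"][150:240,220:310,::-1],(400,400),interpolation=2)
b=cv2.resize(T["pixels"][165:265,190:290,::-1],(400,400),interpolation=2)
cv2.imwrite("pics/d1.png",np.hstack([a,b]))
E
```

```text
t 2.5333 caddy-frame tcp mm [114.5  -0.6 102.1] F [-0.47  0.06 -0.26] toolx -1.0 toolz [-0.003  0.    -1.   ]
```

View pics/d1.png

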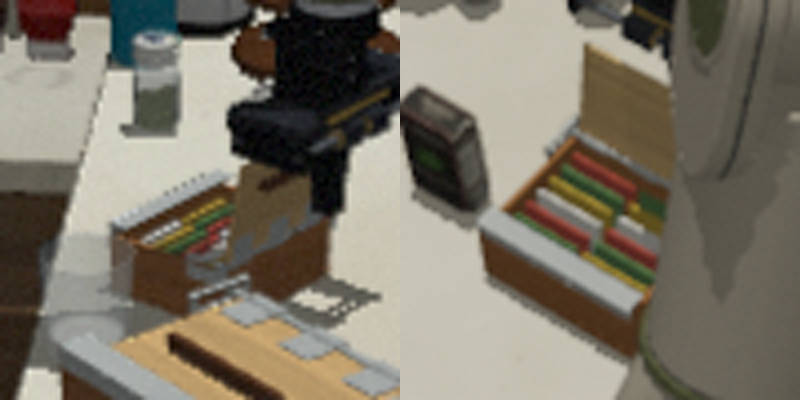

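The left half of d1 shows the shut fingers at (325,180), behind the outer face of the flap, and the rib is seen at (280,183). Now I'll fold the flap.

Request:
apply_moves:
  steps:
    - [0,0,0,12,0,0,-1]
    - [0,0,0,22,0,0,-1]
    - [0,0,0,30,0,0,-1]
    - [0,0,0,37,0,0,-1]
    - [0,0,0,44,0,0,-1]
    - [0,0,0,51,0,0,-1]
    - [0,0,0,58,0,0,-1]
    - [0,0,0,65,0,1,-1]
    - [0,0,0,65,0,1,-1]

```text
time: 3.38
ee_pos: [0.4908, 0.0313, 0.1023]
eef_rot: [0.302, 0.953, -0.0, -0.0]
ft_force: [0.3, -1.1, 0.6]
width: 0.0006
grip_force: 0.0
```

```bash
python3 - <<'E'
from h import *
st(); c=cam("scene"); T=cam("top")
a=cv2.resize(c["pixels"][150:240,220:310,::-1],(400,400),interpolation=2)
b=cv2.resize(T["pixels"][165:265,190:290,::-1],(400,400),interpolation=2)
cv2.imwrite("pics/d2.png",np.hstack([a,b]))
E
```

```text
t 3.3833 caddy-frame tcp mm [ 48.8   0.  102.3] F [ 0.89 -0.71  0.63] toolx -1.0 toolz [-0.001 -0.    -1.   ]
```

View pics/d2.png

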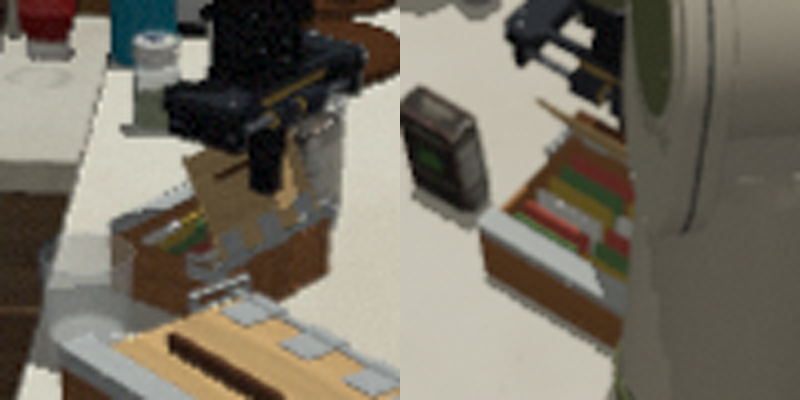

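d2 shows the flap tilted to about 60° with the finger at (265,170) below the rib; contact force is about 1 N. Continuing.

Request:
apply_moves:
  steps:
    - [0,0,0,6,0,0.5,-1]
    - [0,0,0,12,0,1.5,-1]
    - [0,0,0,17,0,3,-1]
    - [0,0,0,22,0,5.5,-1]
    - [0,0,0,26,0,8.5,-1]
    - [0,0,0,30,0,12,-1]
    - [0,0,0,34,0,16,-1]
    - [0,0,0,37,0,20,-1]
    - [0,0,0,37,0,20,-1]

```text
time: 4.23
ee_pos: [0.4609, 0.0522, 0.0817]
eef_rot: [0.302, 0.953, -0.0, -0.001]
ft_force: [-0.2, 0.1, -0.1]
width: 0.0004
grip_force: 0.2
```

```bash
python3 - <<'E'
from h import *
st(); c=cam("scene"); T=cam("top")
a=cv2.resize(c["pixels"][150:240,220:310,::-1],(400,400),interpolation=2)
b=cv2.resize(T["pixels"][165:265,190:290,::-1],(400,400),interpolation=2)
cv2.imwrite("pics/d3.png",np.hstack([a,b]))
E
```

```text
t 4.2333 caddy-frame tcp mm [12.3 -0.1 81.7] F [-0.18 -0.06 -0.11] toolx -1.0 toolz [-0.001  0.    -1.   ]
```

View pics/d3.png

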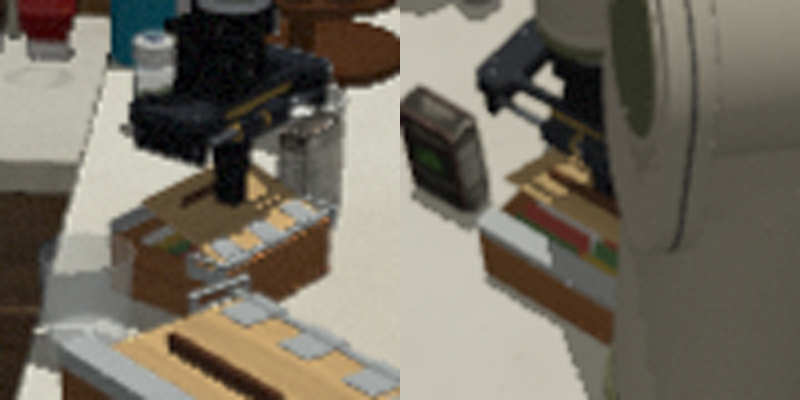

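d3 shows the flap at about 20°, with the fingertip at (232,195) just hinge-side of the rib. Now I'll press it flat.

Request:
apply_moves:
  steps:
    - [0,0,0,3,0,5,-1]
    - [0,0,0,5.5,0,10,-1]
    - [0,0,0,7,0,15,-1]
    - [0,0,0,8,0,19,-1]
    - [0,0,0,8,0,21,-1]
    - [0,0,0,8,0,22,-1]
    - [0,0,0,8,0,22,-1]

```text
time: 4.92
ee_pos: [0.455, 0.0567, 0.0602]
eef_rot: [0.302, 0.953, 0.0, -0.0]
ft_force: [-0.2, 0.2, 1.2]
width: 0.0005
grip_force: 0.4
```

```bash
python3 - <<'E'
from h import *
st()
E
```

```text
t 4.9167 caddy-frame tcp mm [ 4.9  0.1 60.2] F [-0.27  0.02  1.18] toolx -1.0 toolz [-0.001  0.    -1.   ]
```

Request:
apply_moves:
  steps:
    - [0,0,0,0,0,0.7,-1]
    - [0,0,0,0,0,1.4,-1]
    - [0,0,0,0,0,1.4,-1]

```text
time: 5.17
ee_pos: [0.4551, 0.0567, 0.0595]
eef_rot: [0.302, 0.953, -0.0, -0.0]
ft_force: [-4.6, 0.3, 8.5]
width: 0.0004
grip_force: 4.6
```

```bash
python3 - <<'E'
from h import *
st(); c=cam("scene"); T=cam("top")
a=cv2.resize(c["pixels"][165:235,235:305,::-1],(400,400),interpolation=2)
b=cv2.resize(T["pixels"][165:265,190:290,::-1],(400,400),interpolation=2)
cv2.imwrite("pics/d4.png",np.hstack([a,b]))
E
```

```text
t 5.1667 caddy-frame tcp mm [ 5.   0.2 59.5] F [-3.91 -2.37  8.49] toolx -1.0 toolz [-0.001 -0.    -1.   ]
```

View pics/d4.png

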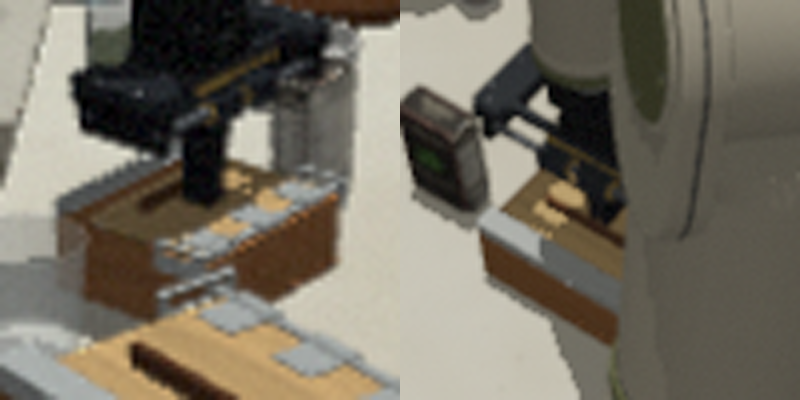

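Flat: the measured tip height of 59.5 mm equals the outer face height, and d4 shows the flap down with its rib at (170,190). Now I'll ease the pressure and push the rib towards the lip.

Request:
apply_moves:
  steps:
    - [0,0,0,0,0,-0.6,-1]
    - [0,0,0,2,0,-0.6,-1]
    - [0,0,0,4,0,-0.6,-1]
    - [0,0,0,6,0,-0.6,-1]
    - [0,0,0,7.5,0,-0.6,-1]
    - [0,0,0,9,0,-0.6,-1]
    - [0,0,0,10,0,-0.6,-1]
    - [0,0,0,10,0,-0.6,-1]

```text
time: 5.93
ee_pos: [0.4472, 0.0623, 0.0598]
eef_rot: [0.303, 0.953, 0.0, 0.0]
ft_force: [1.6, -0.2, 3.3]
width: 0.0005
grip_force: 2.3
```

```bash
python3 - <<'E'
from h import *
st()
E
```

```text
t 5.9333 caddy-frame tcp mm [-4.7  0.3 59.8] F [1.43 0.79 3.27] toolx -1.0 toolz [ 0. -0. -1.]
```

Request:
apply_moves:
  steps:
    - [0,0,0,1.5,0,0,-1]
    - [0,0,0,3,0,0,-1]
    - [0,0,0,4.5,0,0,-1]
    - [0,0,0,6,0,0,-1]
    - [0,0,0,7,0,0,-1]
    - [0,0,0,8,0,0,-1]
    - [0,0,0,8,0,0,-1]

```text
time: 6.52
ee_pos: [0.4405, 0.067, 0.0598]
eef_rot: [0.302, 0.953, 0.0, 0.0]
ft_force: [1.1, -0.3, 4.3]
width: 0.0001
grip_force: 2.6
```

```bash
python3 - <<'E'
from h import *
st(); c=cam("scene"); T=cam("top")
a=cv2.resize(c["pixels"][165:235,235:305,::-1],(400,400),interpolation=2)
b=cv2.resize(T["pixels"][195:265,195:265,::-1],(400,400),interpolation=2)
cv2.imwrite("pics/d5.png",np.hstack([a,b]))
E
```

```text
t 6.5167 caddy-frame tcp mm [-12.9   0.2  59.8] F [1.04 0.42 4.26] toolx -1.0 toolz [ 0. -0. -1.]
```

View pics/d5.png

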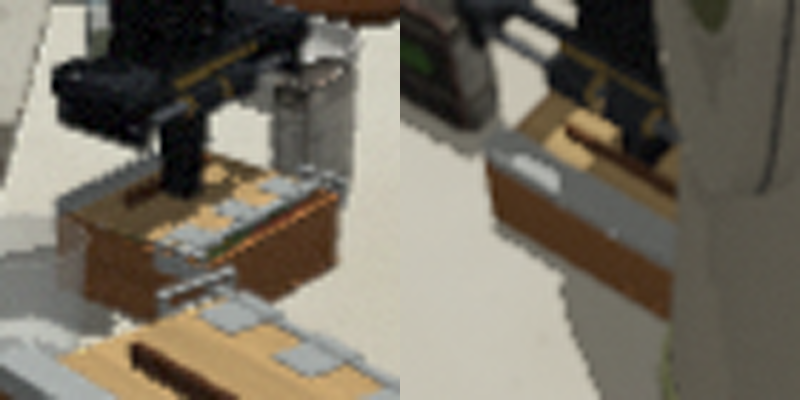

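d5 shows the flap moving: a strip of the interior opens at the hinge (270,230), and the caddy hasn't shifted. Continuing in small steps until the end stop.

Request:
apply_moves:
  steps:
    - [0,0,0,1,0,0,-1]
    - [0,0,0,2,0,0,-1]
    - [0,0,0,3,0,0,-1]
    - [0,0,0,3.5,0,0,-1]
    - [0,0,0,3.5,0,0,-1]

```text
time: 7.03
ee_pos: [0.4381, 0.0687, 0.0598]
eef_rot: [0.303, 0.953, 0.0, 0.0]
ft_force: [4.3, -0.8, 1.9]
width: 0.0008
grip_force: 3.3
```

```bash
python3 - <<'E'
from h import *
st()
E
```

```text
t 7.0333 caddy-frame tcp mm [-15.8   0.2  59.8] F [3.99 1.86 1.86] toolx -1.0 toolz [ 0.001 -0.    -1.   ]
```

Request:
apply_moves:
  steps:
    - [0,0,0,0.5,0,0,-1]
    - [0,0,0,1,0,0,-1]
    - [0,0,0,1,0,0,-1]

```text
time: 7.28
ee_pos: [0.438, 0.0687, 0.06]
eef_rot: [0.303, 0.953, 0.0, 0.001]
ft_force: [8.2, -3.8, 0.1]
width: 0.0003
grip_force: 4.3
```

```bash
python3 - <<'E'
from h import *
st()
E
```

```text
t 7.2833 caddy-frame tcp mm [-15.9   0.2  60. ] F [8.85 1.61 0.12] toolx -1.0 toolz [ 0.002 -0.001 -1.   ]
```

It's at the stop: the force rose to 9 N with no travel. I'll back off from the rib and lift, then measure.

Request:
apply_moves:
  steps:
    - [0,0,0,-2,0,0,-1]
    - [0,0,0,-4,0,-0.5,-1]
    - [0,0,0,-6,0,-5,-1]
    - [0,0,0,-6,0,-15,-1]
    - [0,0,0,-6,0,-40,-1]
    - [0,0,0,-6,0,-75,-1]
    - [0,0,0,-30,0,-110,-1]
    - [0,0,0,-60,0,-145,-1]
    - [0,0,0,-90,0,-160,-1]
    - [0,0,0,-125,0,-160,-1]
    - [0,0,0,-160,0,-160,-1]
    - [0,0,0,-160,0,-160,-1]

```text
time: 8.28
ee_pos: [0.5705, -0.0285, 0.219]
eef_rot: [0.306, 0.952, -0.0, -0.0]
ft_force: [-1.2, -0.2, -0.7]
width: 0.0005
grip_force: 0.0
```

```bash
python3 - <<'E'
from h import *
st()
for n in("scene","top"):
    c=cam(n); save(c,n+"_end.png"); P=cloud(c); px=c["pixels"].astype(int)
    # brightness/colour and height profile along caddy x, sampled on y lines
    for yy in(-.055,-.03,0,.03,.055):
        out=[]
        for xm in range(-68,72,4):
            X=O+EX*xm/1000+EY*yy; X[2]=.0595 if xm>-45 else .067
            u,v=np.round(proj(c,X)).astype(int); out.append("%d:%d/%d/%d"%(xm,px[v,u,0],px[v,u,2],round(P[v,u,2]*1000)))
        print(n,yy," ".join(out))
E
```

```text
t 8.2833 caddy-frame tcp mm [148.4  -2.9 219. ] F [-0.87 -0.82 -0.66] toolx -1.0 toolz [-0.001  0.    -1.   ]
scene -0.055 -68:206/187/-5 -64:201/185/-1 -60:196/204/67 -56:165/168/64 -52:165/168/64 -48:163/166/66 -44:178/102/60 -40:183/101/60 -36:189/108/58 -32:189/108/58 -28:190/107/60 -24:190/109/60 -20:186/103/59 -16:185/108/60 -12:184/104/60 -8:184/104/60 -4:184/103/58 0:181/102/61 4:177/97/59 8:180/103/53 12:180/103/53 16:175/108/60 20:164/137/60 24:156/157/61 28:76/74/61 32:79/77/56 36:79/77/56 40:78/79/60 44:78/79/62 48:81/81/56 52:80/77/54 56:60/38/39 60:60/38/39 64:51/31/38 68:49/36/49
scene -0.03 -68:207/188/0 -64:203/184/0 -60:181/174/68 -56:163/163/67 -52:165/166/67 -48:165/166/67 -44:120/78/61 -40:104/60/66 -36:48/19/71 -32:68/34/65 -28:146/82/57 -24:185/103/62 -20:185/102/61 -16:183/104/62 -12:184/106/60 -8:184/106/60 -4:182/103/57 0:183/102/59 4:179/99/63 8:180/103/60 12:180/103/60 16:187/131/58 20:194/119/57 24:191/111/56 28:192/109/57 32:187/109/55 36:187/109/55 40:191/111/59 44:97/98/64 48:130/128/54 52:81/80/55 56:54/51/40 60:46/41/38 64:44/30/47 68:68/37/47
scene 
[... 3259 characters left out ...]
106/68 16:182/106/62 20:188/112/62 24:190/113/62 28:193/116/64 32:193/116/64 36:192/116/59 40:157/130/64 44:151/144/64 48:91/58/63 52:75/26/43 56:105/37/58 60:168/93/57 64:181/146/54 68:192/170/2
top 0.055 -68:86/81/57 -64:152/149/68 -60:169/166/68 -56:169/167/65 -52:169/166/69 -48:172/166/68 -44:170/167/72 -40:171/144/67 -36:177/106/64 -32:187/112/64 -28:188/111/65 -24:180/106/62 -20:161/89/73 -16:175/102/64 -12:182/108/67 -8:182/107/63 -4:185/110/61 0:185/109/66 4:183/108/67 8:182/108/60 12:183/108/61 16:173/109/60 20:156/151/67 24:165/162/57 28:165/163/59 32:167/165/66 36:163/160/66 40:157/154/65 44:152/150/64 48:148/142/73 52:75/29/42 56:139/53/56 60:139/53/56 64:174/127/53 68:192/171/-5
```

The flap stays down, at about 60 mm height. Now a finer measurement of the rib relative to the lip, to confirm it's fully home.

```bash
python3 - <<'E'
from h import *
for n in("top","scene"):
    im=cv2.imread(f"pics/{n}_end.png").astype(np.float32); c=cam(n)
    ys=np.arange(-.02,.041,.002)
    def prof(xs,z,ch=None,ys=ys):
        X=np.array([[O+EX*x/1000+EY*y+[0,0,z] for x in xs] for y in ys]); q=proj(c,X).astype(np.float32)
        s=cv2.remap(im,q[...,0],q[...,1],1); return s.mean(0)
    xs=np.arange(-60,-8,1.)
    p=prof(xs,.0595); pl=prof(xs,.067)
    print(n,"face z R:",list(zip(xs[20:].astype(int),p[20:,2].round().astype(int))))
    print(" lip z B:",list(zip(xs[5:35].astype(int),pl[5:35,0].round().astype(int))))
    if 1:
        z=prof(xs,.0705); print(" ribtop R:",list(zip(xs[10:].astype(int),z[10:,2].round().astype(int))))
# caddy front corners drift: front bottom/lip line
c=cam("top"); P=cloud(c); d=P-O; x=d@EX; y=d@EY
m=(abs(y-.03)<.03)&(P[...,2]>.055)&(P[...,2]<.085)&(abs(x)<.09); print("min x lip",np.percentile(x[m],[0,1,5]))
st()
E
```

```text
top face z R: [(np.int64(-40), np.int64(174)), (np.int64(-39), np.int64(175)), (np.int64(-38), np.int64(176)), (np.int64(-37), np.int64(178)), (np.int64(-36), np.int64(179)), (np.int64(-35), np.int64(179)), (np.int64(-34), np.int64(177)), (np.int64(-33), np.int64(171)), (np.int64(-32), np.int64(163)), (np.int64(-31), np.int64(148)), (np.int64(-30), np.int64(128)), (np.int64(-29), np.int64(104)), (np.int64(-28), np.int64(82)), (np.int64(-27), np.int64(68)), (np.int64(-26), np.int64(63)), (np.int64(-25), np.int64(66)), (np.int64(-24), np.int64(73)), (np.int64(-23), np.int64(83)), (np.int64(-22), np.int64(96)), (np.int64(-21), np.int64(110)), (np.int64(-20), np.int64(125)), (np.int64(-19), np.int64(139)), (np.int64(-18), np.int64(151)), (np.int64(-17), np.int64(161)), (np.int64(-16), np.int64(169)), (np.int64(-15), np.int64(175)), (np.int64(-14), np.int64(179)), (np.int64(-13), np.int64(181)), (np.int64(-12), np.int64(182)), (np.int64(-11), np.int64(182)), (np.int64(-10), np.int64(182)), (np.int64(-9), np.int64(182))]
 lip z B: [(np.int64(-55), np.int64(166)), (np.int64(-54), np.int64(1
[... 5013 characters left out ...]
26), np.int64(82)), (np.int64(-25), np.int64(74)), (np.int64(-24), np.int64(67)), (np.int64(-23), np.int64(61)), (np.int64(-22), np.int64(58)), (np.int64(-21), np.int64(57)), (np.int64(-20), np.int64(59)), (np.int64(-19), np.int64(63)), (np.int64(-18), np.int64(68)), (np.int64(-17), np.int64(76)), (np.int64(-16), np.int64(85)), (np.int64(-15), np.int64(95)), (np.int64(-14), np.int64(106)), (np.int64(-13), np.int64(117)), (np.int64(-12), np.int64(129)), (np.int64(-11), np.int64(141)), (np.int64(-10), np.int64(152)), (np.int64(-9), np.int64(161))]
min x lip [-0.06528451 -0.06388405 -0.06186175]
t 8.5333 caddy-frame tcp mm [141.5   0.5 220.2] F [-0.05  0.79 -0.41] toolx -1.0 toolz [-0. -0. -1.]
```

The +x face of the rib measures −27.2 mm (home is −27), the lip is still at −44.6 mm, the flap stays flat at 60 mm, and the robot is clear. Handing in.

```bash
python3 -c "
from bench import r
print(r.close_job())"
```

```text
the job is handed in; nothing more can be done
None
```

The smaller tea caddy is closed: the flap is flat, pushed home to its stop beneath the steel lip and staying down by itself, the caddy has not visibly moved, and the job was handed in with the robot clear.

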